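# Seat the D-bore vial carousel on the sampler drive

### The arm

A 6-joint arm with a two-finger parallel gripper is mounted at the origin on a cart in front of the work surface, level with it; the furniture and walls round the work are solid. World frame = base frame: x ahead of the robot, y to its left, z up, the work surface at z = 0. Lengths are in m, angles in degrees, forces in N, time in s.
With the tool pointing down it reaches from about 0.375 to 0.9 m from the base axis. Payload 3.1 kg.
Tool frame: the origin (TCP) lies midway between the tips of the shut fingers; the grasp point (between the pads) lies 19 mm behind it; x points along the fingers, z is the direction in which the jaws open and shut, and the axes are right-handed (so a half turn about x gives the same grasp; the last joint's range is limited). The gripper opens to 87 mm and grips with 3 to 60 N. Pads are 19 mm wide; open, the fingers measure 117 mm over their backs; the gripper's body (75 mm by 190 mm) begins 51 mm behind the grasp point.
Start: joints at [-83.566, 30.224, 82.088, -0, 67.689, -10.227], TCP at [0.179, -0.599, 0.223] pointing down, gripper open.
Joint ranges: [-176.69, 176.69], [-43.24, 126.21], [12.49, 139.97], [-82, 262], [0, 151.66], [-163.58, 163.58]. Speed limits (degrees/s): [159.86, 159.86, 180, 180, 180, 180].

### API

Orientations are given as a 3x3 rotation matrix whose columns are the frame's x, y, z axes.
In Python, from rig import * gives the robot as it stands.
- The arm moves only by the tool play_rows, never from a script. Its argument "rows" is a list that holds one entry, the list of rows, each a list of 7 numbers: the shift along the tool's x, y, z in m, then the turn, a rotation vector about the tool's x, y, z in degrees, then the finger opening in m, from 0 to 0.087. A call has 1 to 12 rows; each row is the pose to reach, as a shift and turn from the pose commanded when the call began, along the tool's axes at that moment; what a row does not reach only later rows make up. A row lasts 1/10 s, in which the tool goes at most 50 mm and 8.59 degrees, less where a joint would pass 70% of its speed; a pose out of reach is approached as far as the arm can. A call with a gripper value outside its range is refused whole. The fingers move at their own pace and stop on an object; the grip force is fixed at half the most. Time passes only in rows, so rows that repeat a pose let the fingers close. It gives the time, the measured TCP pose, the force and the opening at its end, in the units of the state.
- read_state(): the state, without advancing time (a new reading comes with each control period).
- capture(name): name is "side" or "top"; returns a dict with "pixels" (400x640x3 uint8, red, green, blue), "intrinsics" (3x3 intrinsics, pixels), "rvec" (rotation vector, rad) and "tvec" (3), from world to camera coordinates, as OpenCV has them. Camera axes: x right, y down, z forward; pixel columns grow to the right and rows downward; lengths in m; the calibration is good to about 2 mm. A picture is of the moment at which its call begins. There is no depth.
- hand_in(): hands the job in, once; it reports no verdict.
Trained networks look in the newest picture that a camera, given by its name, has taken for a name from the list of things; names that differ only in an ending like _2 or _b are one class to them, and where a whole thing is asked for, a point or a joint stands for the part that bears it (a point fixed in the world has none). Each returns a list of dicts, best first, with "p" (0 to 1); they miss things now and then, are a little off and sometimes report something else, mostly with a low value. They report only what shows in the picture. A call takes as long as a camera call.
- trace(camera, target): "mask" (400x640 bool, what is visible of it) and "at" ([column, row] in pixels, amid what is visible of it).
The state is a dict: "time_s": time; "joint_positions": joint angles; "qvel": joint speeds; "tau": joint torques, N m; "position": TCP position; "tcp_rot": TCP orientation; "force": force on the tool from outside, world axes, zero at the start; "moment": the same for the moment, N m; "opening": opening from 0.0 (shut) to 1.0 (fully open).
Only numpy, scipy, OpenCV 4.12 (cv2) and the standard library are available. Lean on these libraries where they do the work, as an engineer would, in place of code of your own. Each camera call takes 0.05 s, during which the arm holds its last target.

### The job

Fit the vial carousel that has the D-shaped bore onto the spindle of the round drive unit standing in the metal tray: turn it so that the flat of its bore meets the flat of the spindle, then lower or drop it until it sits flat and fully down on the drive's shoulder, and let go. Leave the carousel with the square bore where it is.

Things in the scene. Friction and masses are not known exactly. Their poses are not given: they have to be found in the camera images.
- d_carousel: Carousel to fit: steel disc 96 mm across, 10 thick, small wells; round hub 42 mm across, top 48 mm above the underside: grip the hub, any yaw. D bore right through, 31 mm round, flat 7.5 mm from the axis. Origin: centre of underside, on the bore axis; lies flat on the worktop beyond the tray. x axis: from the axis square to the flat; a rim lug 10 mm wide, 7 long points the same way. 0.17 kg.
- square_carousel: The wrong carousel, to be left alone: same disc, hub, lug and size, but with a 16 mm square bore that does not go over the spindle. Origin: centre of its underside. It lies beyond the tray beside the D-bore one; either may be in either place.
- drive: Fixed grey round drum, 96 mm across, in the metal tray (tray walls 52 mm above the worktop). Origin: centre of its underside, 2 mm above the worktop; z up. Its top is 56 mm up, the steel shoulder (60 mm across), the seat, 62 mm up. A pointer bar on its rim sticks out along its x axis, the spindle's flat side. A tall computer stands to the left, beyond x = 0.55 m, y = 0.2 m.
- spindle (a point): Centre of the seat at the spindle's foot, 64 mm above the worktop: the carousel's underside centre rests here. Fixed dark steel D spindle, 26 mm round, flat 5 mm from the axis: 16 mm straight, then 18 mm taper to a third; tip 34 mm above this point. x axis: from the axis square to the flat; seated, carousel and spindle x axes point the same way. Play 2.5 mm all round, about 12 degrees.

How it is judged:
By the outcome, as a careful person would: the job done as asked, in the order asked, and still so for the second after the job is handed in, with the robot touching nothing.
It also fails if it takes over 42 s, if anything falls off the work surface, if the arm or the gripper's body presses on something with over 40 N, if the wrist force passes 120 N, or if a joint passes its speed limit or range.

## Working session

There is one attempt and no reset: what is moved stays moved. The work goes in short steps, Python scripts to look and compute and a tool call to move; the robot and the scene stay as the last step left them, time stands still between calls to the robot, and variables do not carry over. Pictures are saved under pics/ and viewed, and the job is handed in when it is done.

Besides the shell and the picture viewer there is one more tool, called after "Call:" as name([rows], argument=value, ...), one row to a line, values as JSON. play_rows: Moves the arm, as the interface text tells. Its arguments: {"type":"object","properties":{"rows":{"type":"array"}},"required":["rows"]}

```bash
mkdir -p pics; ls
cat > h.py <<'E'
from rig import *
import numpy as np, cv2
def snap(cam,name):
    c=capture(cam); cv2.imwrite(f'pics/{name}.png',c['pixels'][:,:,::-1]); return c
def proj(c,P):
    p,_=cv2.projectPoints(np.array(P,float).reshape(-1,3),np.array(c['rvec'],float),np.array(c['tvec'],float),np.array(c['intrinsics'],float),None); return p.reshape(-1,2)
def unproj(c,uv,z):
    K=np.array(c['intrinsics']);R,_=cv2.Rodrigues(np.array(c['rvec'],float));t=np.array(c['tvec'],float).ravel()
    C=-R.T@t; d=R.T@np.linalg.inv(K)@np.array([uv[0],uv[1],1.0]); return C+d*(z-C[2])/d[2]
E
python3 - <<'E'
from h import *
s=read_state(); print({k:np.round(s[k],3).tolist() for k in s})
for cam in ['top','side']:
    c=snap(cam,cam+'0'); R,_=cv2.Rodrigues(np.array(c['rvec'],float)); print(cam,'C',-R.T@np.array(c['tvec']).ravel())
    for n in ['d_carousel','square_carousel','drive','spindle']:
        for r in trace(cam,n)[:3]:
            ys,xs=np.nonzero(r['mask']); print(cam,n,round(r['p'],2),np.round(r['at']),len(xs),xs.min(),xs.max(),ys.min(),ys.max())
E
```

```text
pics
{'time_s': 0.0, 'joint_positions': [-83.566, 30.277, 82.158, -0.005, 67.685, -10.227], 'qvel': [0.017, -0.102, -0.027, 0.043, 0.035, 0.032], 'tau': [-0.001, -44.004, -17.659, 0.063, 0.058, -0.0], 'position': [0.179, -0.598, 0.222], 'tcp_rot': [[-0.0, 0.958, 0.287], [0.002, 0.287, -0.958], [-1.0, 0.0, -0.002]], 'force': [0.086, -0.101, -0.331], 'moment': [-0.019, -0.004, 0.021], 'opening': 1.002}
top C [ 0.47279096 -0.22552383  0.90733804]
top d_carousel 0.86 [375. 233.] 1213 360 399 209 250
top square_carousel 0.68 [319. 172.] 1273 299 338 152 191
top drive 0.74 [270. 236.] 1501 251 294 214 258
top spindle 0.6 [270. 236.] 1521 251 293 214 258
side C [0.99604572 0.02198836 0.86692469]
side d_carousel 0.59 [266. 158.] 1369 244 288 139 177
side square_carousel 0.6 [295. 237.] 1732 266 317 214 257
side drive 0.8 [380. 191.] 2036 351 400 167 218
side spindle 0.76 [376. 193.] 1967 352 399 167 218
```

Run:
```python
import cv2,numpy as np
t=cv2.imread('pics/top0.png'); s=cv2.imread('pics/side0.png')
cv2.imwrite('pics/t_full.png',t);
cv2.imwrite('pics/t_z.png',cv2.resize(t[140:270,235:415],None,fx=4.4,fy=4.4,interpolation=cv2.INTER_CUBIC))
cv2.imwrite('pics/s_z.png',cv2.resize(s[130:270,235:415],None,fx=4.2,fy=4.2,interpolation=cv2.INTER_CUBIC))
```

```text
(no output)
```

View pics/t_full.png

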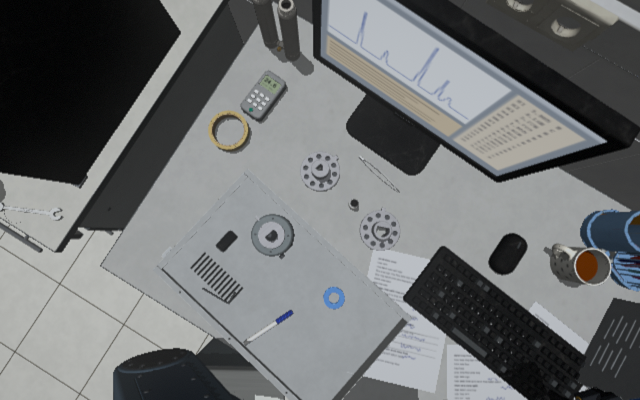

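View pics/t_z.png

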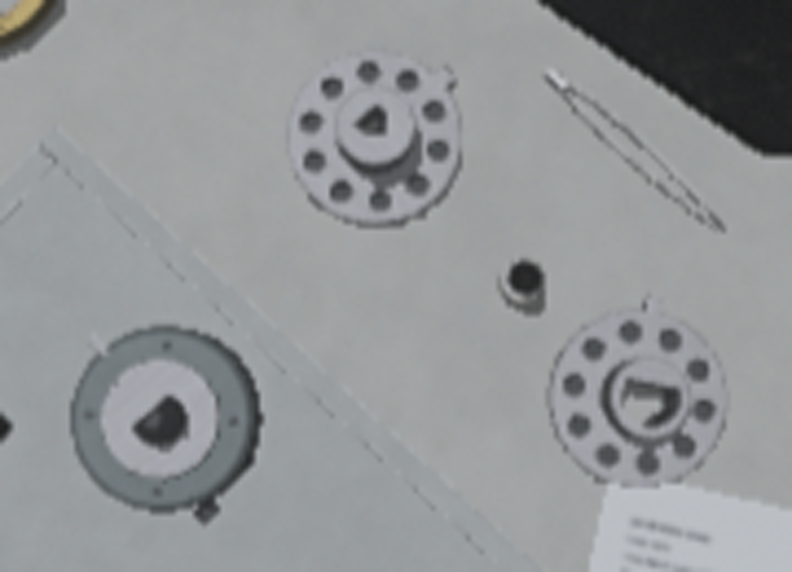

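View pics/s_z.png

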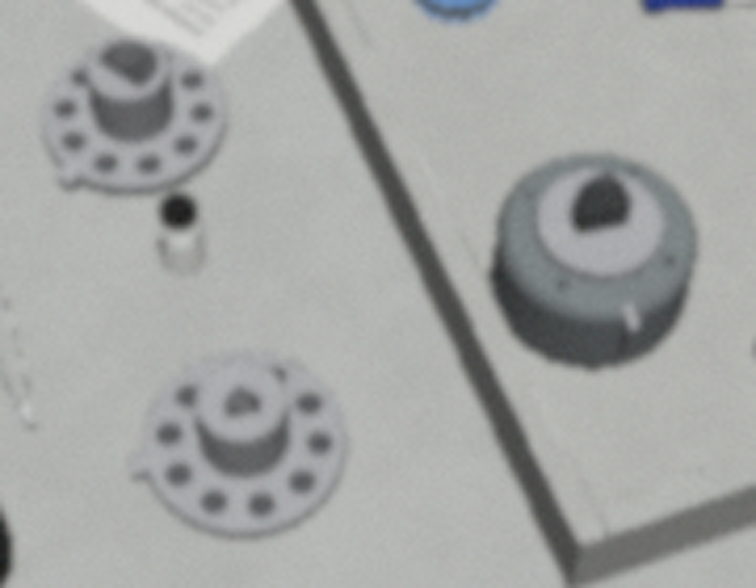

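View pics/side0.png

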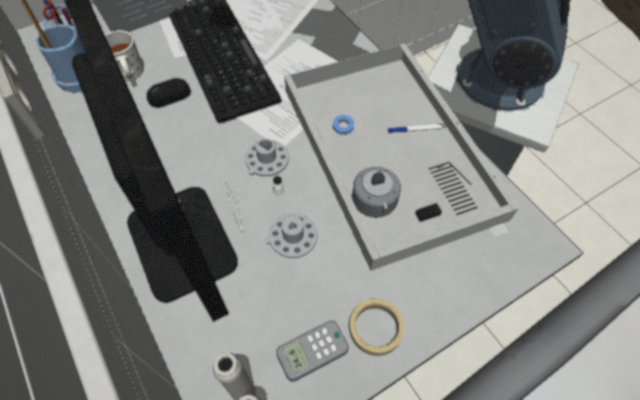

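Both views agree: the D-bore carousel is the one at top (381,230) / side (266,156), and its bore is clearly larger. Next I'll measure poses and yaws.

```bash
cat > m.py <<'E'
from h import *
import pickle
E
python3 - <<'E'
from h import *
import pickle
ct=capture('top'); cs=capture('side'); pickle.dump((ct,cs),open('cams.pkl','wb'))
T=lambda x,y:(235+x/4.4,140+y/4.4); S=lambda x,y:(235+x/4.2,130+y/4.2)
from scipy.optimize import minimize
def maskc(cam,c,n,z):
    m=trace(cam,n)[0]['mask'].astype(np.uint8); 
    k=cv2.convexHull(np.argwhere(m)[:,::-1].astype(np.int32)); e=cv2.fitEllipse(k); return e
for n,z in [('d_carousel',.010),('square_carousel',.010)]:
    for cam,c in (('top',ct),('side',cs)):
        e=maskc(cam,c,n,z); print(n,cam,np.round(e[0],1),np.round(e[1],1),unproj(c,e[0],z).round(4))
print('disc by eye D',unproj(ct,T(637,397),.01),unproj(cs,S(135,117),.008))
print('hub top D',unproj(ct,T(646,397),.048),unproj(cs,S(131,73),.048))
print('lug D',unproj(ct,T(650,303),.005),unproj(cs,S(68,182),.005))
print('shoulder',unproj(ct,T(160,419),.064),unproj(cs,S(601,220),.064))
print('drum top',unproj(ct,T(161,418),.058),unproj(cs,S(595,236),.058))
print('pointer dark top',unproj(ct,T(206,512),.05),'white top',unproj(ct,T(100,345),.058),'white side',unproj(cs,S(630,310),.05))
for n,c,i,z in (('a',ct,0,0),('b',cs,1,0)):
    P=[[x,y,0] for x in (.4,.6,.8) for y in(-.4,-.2,0)]; 
    print(n,[ (p,q.round().tolist()) for p,q in zip(P,proj(c,P))])
E
python3 - <<'E'
import cv2
t=cv2.imread('pics/top0.png'); s=cv2.imread('pics/side0.png')
a=cv2.resize(t[208:262,245:300],(590,580),interpolation=cv2.INTER_NEAREST); cv2.imwrite('pics/dt.png',a)
a=cv2.resize(s[160:222,345:407],(590,590),interpolation=cv2.INTER_NEAREST); cv2.imwrite('pics/ds.png',a)
a=cv2.resize(t[205:255,355:405],(590,590),interpolation=cv2.INTER_NEAREST); cv2.imwrite('pics/ct.png',a)
a=cv2.resize(s[132:182,240:292],(590,567),interpolation=cv2.INTER_NEAREST); cv2.imwrite('pics/cs.png',a)
E
```

```text
d_carousel top [379.5 229.8] [39.2 40.8] [ 0.4806 -0.3758  0.01  ]Traceback (most recent call last):
  File "<stdin>", line 11, in <module>
  File "<stdin>", line 7, in maskc
IndexError: list index out of range
```

View pics/dt.png

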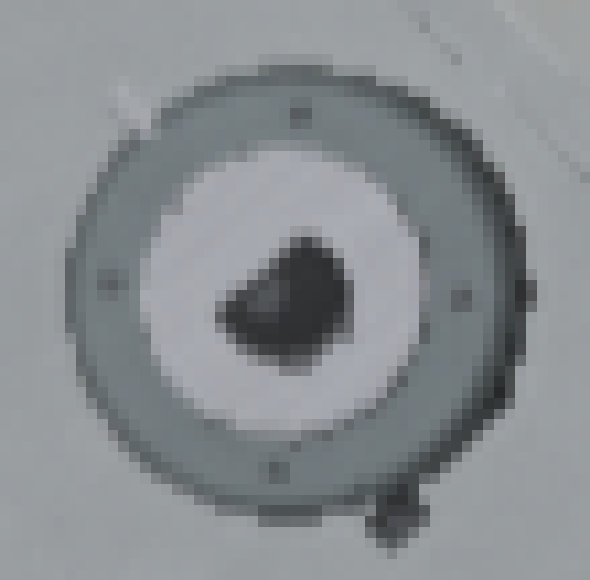

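View pics/ds.png

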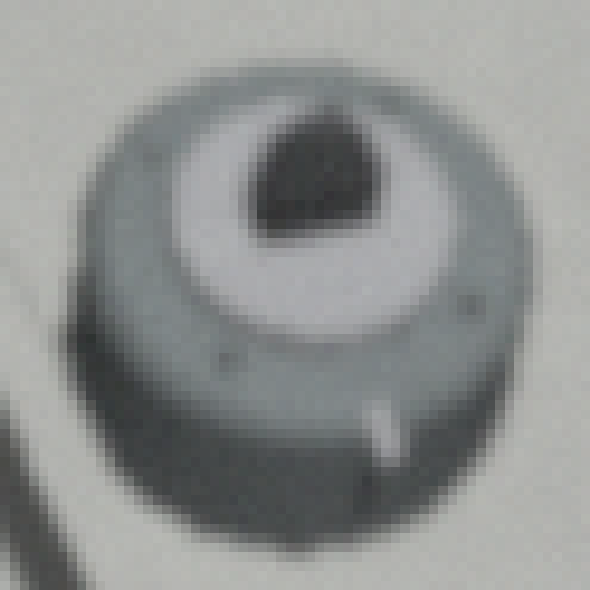

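View pics/ct.png

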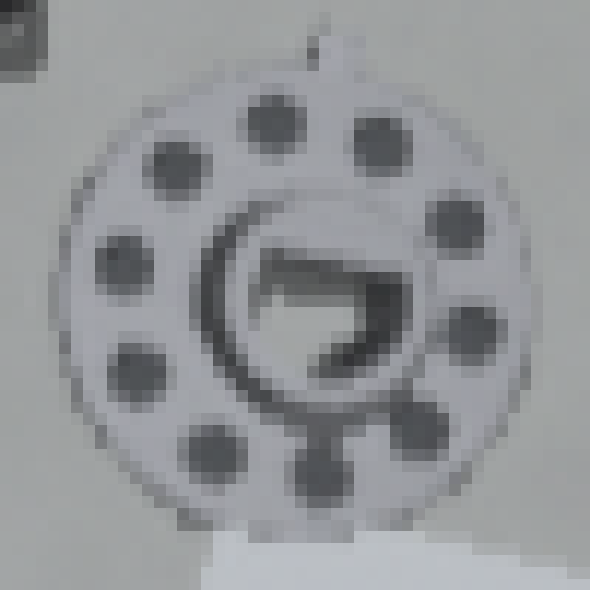

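View pics/cs.png

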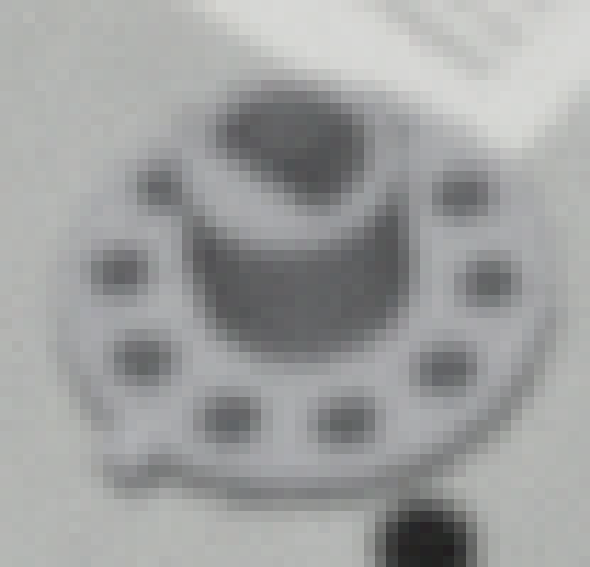

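Run:
```python
from h import *
import pickle
from scipy.optimize import least_squares
ct=capture('top'); cs=capture('side'); pickle.dump((ct,cs),open('cams.pkl','wb'))
A=lambda x,y:(355+x/11.8-.5,205+y/11.8-.5)
B=lambda x,y:(240+x/11.35-.5,132+y/11.35-.5)
D=lambda x,y:(245+x/10.73-.5,208+y/10.73-.5)
E=lambda x,y:(345+x/9.516-.5,160+y/9.516-.5)
def circ(P):
    P=np.array(P); r=least_squares(lambda q:np.hypot(P[:,0]-q[0],P[:,1]-q[1])-q[2],[*P[:,:2].mean(0),.04]); return r.x.round(4),np.abs(r.fun).max().round(4)
def ang(c,p): return np.degrees(np.arctan2(p[1]-c[1],p[0]-c[0])).round(1)
wt=[(275,122),(383,145),(457,222),(475,330),(420,430),(320,475),(218,455),(138,373),(125,265),(178,167)]
ws=[(160,185),(465,193),(490,282),(445,368),(347,417),(232,417),(142,358),(120,270)]
WT=[unproj(ct,A(*p),.01) for p in wt]; WS=[unproj(cs,B(*p),.01) for p in ws]
for n,W in(('top',WT),('side',WS)):
    c,e=circ(W); print('wells',n,c,e, [ang(c,p) for p in W])
c,_=circ(WT); print('lug top',unproj(ct,A(338,45),.01),ang(c,unproj(ct,A(338,45),.01)))
print('flat edge top', ang(unproj(ct,A(262,250),.048),unproj(ct,A(410,275),.048)))
c,_=circ(WS); print('lug side',ang(c,unproj(cs,B(135,455),.01)))
print('hubtop t',unproj(ct,A(331,298),.048),'s',unproj(cs,B(300,150),.048))
# drive: shoulder edges
st=[(140,285),(175,205),(285,150),(390,190),(425,285),(390,385),(290,430),(190,390)]
ss=[(172,205),(205,130),(455,215),(420,290),(318,340),(220,295)]
c,e=circ([unproj(ct,D(*p),.064) for p in st]);print('shoulder t',c,e)
c2,e=circ([unproj(cs,E(*p),.064) for p in ss]);print('shoulder s',c2,e)
print('pointer t',ang(c,unproj(ct,D(132,112),.055)),'s',ang(c2,unproj(cs,E(385,432),.055)))
ht=[(302,115),(112,284),(462,298),(278,468)]
c3,e=circ([unproj(ct,D(*p),.058) for p in ht]);print('bolt t',c3,e,'ptr',ang(c3,unproj(ct,D(132,112),.055)),[ang(c3,unproj(ct,D(*p),.058)) for p in ht])
print('bolts s',[ang(c3,unproj(cs,E(*p),.058)) for p in [(228,357),(470,303),(150,155),(385,100)]],[np.hypot(*(unproj(cs,E(*p),.058)-unproj(ct,D(290,291),.058))[:2]) for p in [(228,357),(470,303)]])
print('flat foot s', ang(unproj(cs,E(258,240),.064),unproj(cs,E(380,218),.064)))
for n in ['d_carousel','square_carousel','drive']: print([(round(r['p'],2),np.round(r['at'])) for r in trace('side',n)])
```

```text
wells top [ 0.4808 -0.3766  0.0357] 0.0003 [np.float64(8.2), np.float64(-28.2), np.float64(-63.3), np.float64(-99.0), np.float64(-136.6), np.float64(-172.9), np.float64(153.1), np.float64(115.9), np.float64(80.5), np.float64(43.6)]
wells side [ 0.4792 -0.3773  0.0358] 0.0004 [np.float64(-97.8), np.float64(150.7), np.float64(114.6), np.float64(79.3), np.float64(44.5), np.float64(9.1), np.float64(-27.5), np.float64(-62.7)]
lug top [ 0.53202421 -0.38412849  0.01      ] -8.4
flat edge top -98.3
lug side -6.4
hubtop t [ 0.48062779 -0.37634823  0.048     ] s [ 0.47815447 -0.37504449  0.048     ]
shoulder t [ 0.4649 -0.1254  0.0292] 0.001
shoulder s [ 0.4637 -0.1255  0.0293] 0.0017
pointer t 43.7 s 43.3
bolt t [ 0.4644 -0.125   0.0366] 0.0001 ptr 43.0 [np.float64(-3.0), np.float64(89.0), np.float64(-91.2), np.float64(179.0)]
bolts s [np.float64(-3.3), np.float64(89.9), np.float64(-93.2), np.float64(180.0)] [np.float64(0.035759603397969464), np.float64(0.03696793673118691)]
flat foot s 130.3
[(0.81, array([266., 158.]))]
[(0.7, array([291., 236.]))]
[]
```

Fits agree between the two views. D carousel is at (0.480,-0.377) with yaw about -9°. The drive is at (0.464,-0.125) with yaw about 43°; its pointer is the pale bar, on the same side as the spindle flat. That means a turn of about +52°. I'll approach above the hub first.

Call:
play_rows([
  [[0, 0.044, -0.016, 0, 0, 0, 0.087], [0, 0.088, -0.032, 0, 0, 0, 0.087], [0, 0.132, -0.047, 0, 0, 0, 0.087], [0, 0.176, -0.063, 0, 0, 0, 0.087], [0.02, 0.22, -0.079, 0, 0, 0, 0.087], [0.04, 0.264, -0.095, 0, 0, 0, 0.087], [0.06, 0.308, -0.111, 0, 0, 0, 0.087], [0.08, 0.352, -0.1263, 0, 0, 0, 0.087], [0.1, 0.352, -0.1263, 0, 0, 0, 0.087], [0.1, 0.352, -0.1263, 0, 0, 0, 0.087], [0.1, 0.352, -0.1263, 0, 0, 0, 0.087]],
])

```text
time_s: 2.05
position: [0.48, -0.3769, 0.1225]
tcp_rot: [[-0.001, 0.958, 0.287], [0.0, 0.287, -0.958], [-1.0, -0.001, -0.0]]
force: [0.1, 0.1, 0.6]
opening: 1.002
```

Run:
```python
from h import *
s=read_state(); print(s['time_s'],np.round(s['position'],4),np.round(s['tcp_rot'],3).tolist(),np.round(s['joint_positions'],1),np.round(s['force'],1))
c=snap('side','s1'); t=snap('top','t1')
a=c['pixels'][80:260,180:400,::-1]; b=t['pixels'][150:330,280:500,::-1]
cv2.imwrite('pics/m1.png',cv2.resize(np.vstack([a,b]),None,fx=1.66,fy=1.66,interpolation=cv2.INTER_CUBIC))
print(proj(c,[s['position'],[.48,-.377,.048]]),proj(t,[s['position'],[.48,-.377,.048]]))
```

```text
2.05 [ 0.48   -0.3769  0.1225] [[-0.001, 0.958, 0.287], [0.0, 0.287, -0.958], [-1.0, -0.001, -0.0]] [-48.6  36.3  89.2  -0.   54.5  24.7] [0.1 0.1 0.6]
[[261.40896249 121.65523445]
 [264.68587689 144.97752119]] [[389.11817866 229.85916489]
 [382.8352873  230.0373023 ]]
```

View pics/m1.png

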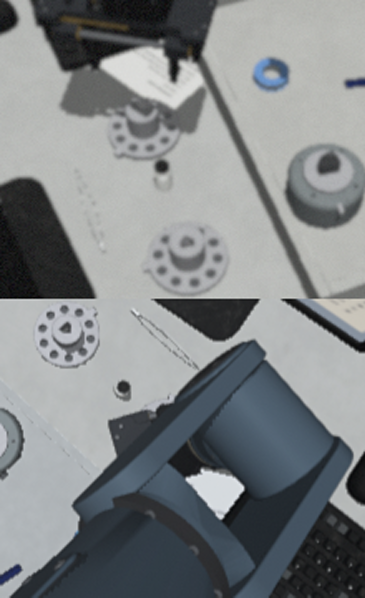

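Arm is above the hub: side image shows the finger to the right of the hub at about (264,145), nothing in the way. Lowering and gripping.

Call:
play_rows([
  [[0.035, 0, 0, 0, 0, 0, 0.087], [0.07, 0, 0, 0, 0, 0, 0.087], [0.09, 0, 0, 0, 0, 0, 0.087], [0.105, 0, 0, 0, 0, 0, 0.087], [0.105, 0, 0, 0, 0, 0, 0.087], [0.105, 0, 0, 0, 0, 0, 0.02], [0.105, 0, 0, 0, 0, 0, 0.02], [0.105, 0, 0, 0, 0, 0, 0.02], [0.105, 0, 0, 0, 0, 0, 0.02], [0.105, 0, 0, 0, 0, 0, 0.02], [0.105, 0, 0, 0, 0, 0, 0.02], [0.105, 0, 0, 0, 0, 0, 0.02]],
])

```text
time_s: 3.35
position: [0.4803, -0.3768, 0.0177]
tcp_rot: [[0.0, 0.958, 0.287], [-0.0, 0.287, -0.958], [-1.0, 0.0, 0.0]]
force: [-0.4, -0.0, 1.9]
opening: 0.473
```

Run:
```python
from h import *
s=read_state(); print(s['time_s'],np.round(s['position'],4),s['opening']*87,np.round(s['force'],1))
c=snap('side','s2'); cv2.imwrite('pics/s2z.png',cv2.resize(c['pixels'][90:200,200:340,::-1],None,fx=5,fy=5,interpolation=cv2.INTER_CUBIC))
```

```text
3.35 [ 0.4803 -0.3768  0.0177] 41.11338371389454 [-0.4 -0.   1.9]
```

View pics/s2z.png

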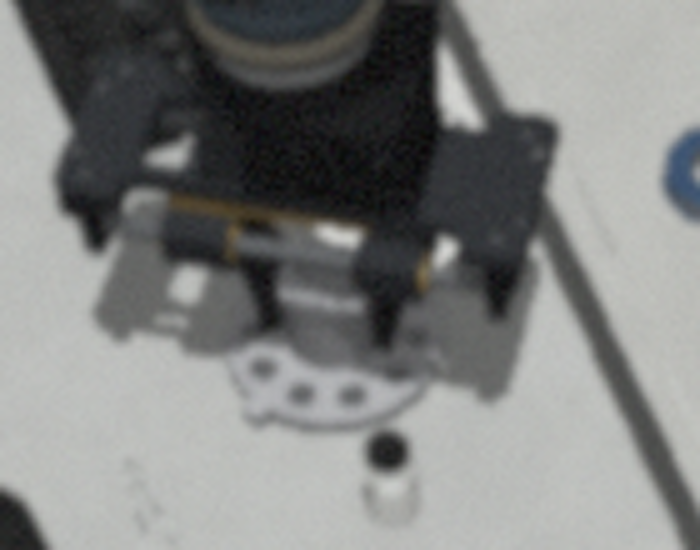

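Gripped: opening 41 mm, matching the 42 mm hub. Lift, carry and turn +52°.

Call:
play_rows([
  [[-0.04, 0, 0, 0, 0, 0, 0.02], [-0.08, 0, 0, 0, 0, 0, 0.02], [-0.12, 0, 0, 0, 0, 0, 0.02], [-0.12, 0.007, -0.031, -6.5, 0, 0, 0.02], [-0.12, 0.014, -0.061, -13, 0, 0, 0.02], [-0.12, 0.021, -0.092, -19.5, 0, 0, 0.02], [-0.12, 0.028, -0.123, -26, 0, 0, 0.02], [-0.12, 0.036, -0.153, -32.5, 0, 0, 0.02], [-0.12, 0.043, -0.184, -39, 0, 0, 0.02], [-0.12, 0.05, -0.215, -45.5, 0, 0, 0.02], [-0.12, 0.057, -0.2455, -52, 0, 0, 0.02], [-0.12, 0.057, -0.2455, -52, 0, 0, 0.02]],
])

```text
time_s: 4.6
position: [0.4617, -0.1208, 0.1369]
tcp_rot: [[-0.005, 0.359, 0.933], [0.004, 0.933, -0.359], [-1.0, 0.002, -0.006]]
force: [-0.9, -0.3, -2.2]
opening: 0.469
```

Call:
play_rows([
  [[0, 0, 0, 0, 0, 0, 0.02], [0, 0, 0, 0, 0, 0, 0.02], [0, 0, 0, 0, 0, 0, 0.02]],
])

```text
time_s: 4.9
position: [0.4649, -0.1264, 0.1375]
tcp_rot: [[0.001, 0.365, 0.931], [-0.001, 0.931, -0.365], [-1.0, -0.0, 0.001]]
force: [-0.4, 1.0, -2.6]
opening: 0.465
```

Run:
```python
from h import *
s=read_state(); print(s['time_s'],np.round(s['position'],4),s['opening']*87,np.round(s['force'],1),np.round(s['tcp_rot'],3).tolist(),np.round(s['joint_positions'],1))
c=snap('side','s3'); cv2.imwrite('pics/s3z.png',cv2.resize(c['pixels'][110:240,310:450,::-1],None,fx=4.5,fy=4.5,interpolation=cv2.INTER_CUBIC))
t=snap('top','t3'); cv2.imwrite('pics/t3z.png',cv2.resize(t['pixels'][180:290,210:340,::-1],None,fx=4.5,fy=4.5,interpolation=cv2.INTER_CUBIC))
```

```text
4.9 [ 0.4649 -0.1264  0.1375] 40.443334866746326 [-0.4  1.  -2.6] [[0.001, 0.365, 0.931], [-0.001, 0.931, -0.365], [-1.0, -0.0, 0.001]] [-28.5  27.  107.2  -0.   45.7  -7.1]
```

View pics/s3z.png

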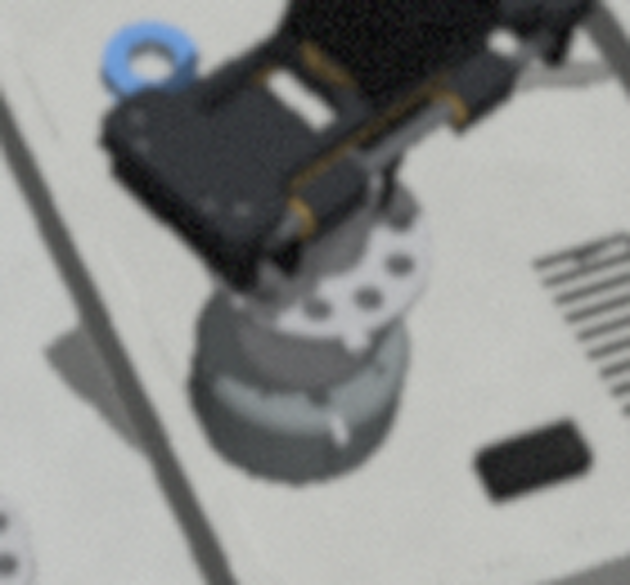

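View pics/t3z.png

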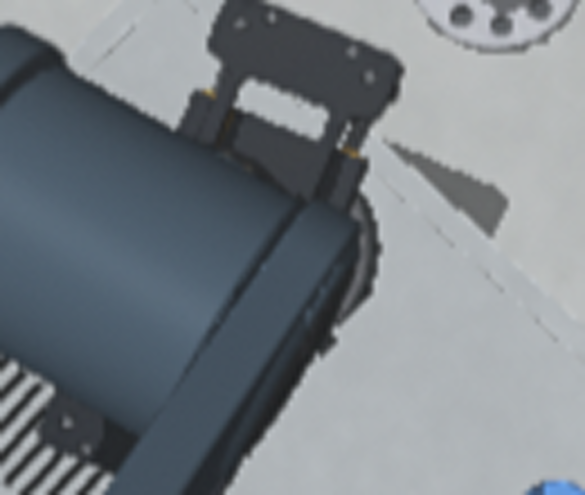

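Lug (side about (389,186)) hangs above the pale pointer. Checking the held pose numerically with the visible wells.

Run:
```python
from h import *
import pickle
from scipy.optimize import least_squares
ct,cs=pickle.load(open('cams.pkl','rb'))
Z=lambda x,y:np.array((310+x/4.5-.4,110+y/4.5-.4))
obs=[Z(402,264),Z(369,297),Z(318,308)]; lug=Z(356,342)
def model(q):
    x,y,th,zb=q
    P=[[x+.0357*np.cos(np.radians(th+a)),y+.0357*np.sin(np.radians(th+a)),zb+.01] for a in(54,18,-18)]
    P.append([x+.053*np.cos(np.radians(th)),y+.053*np.sin(np.radians(th)),zb+.007])
    return proj(cs,P)
print('exp',model([.4645,-.126,43,.12]).round(1).tolist()); print('obs',np.round(obs+[lug],1).tolist())
r=least_squares(lambda q:(model([*q,.12])-np.array(obs+[lug])).ravel(),[.4645,-.126,43],x_scale=[.01,.01,10]); print(r.x.round(4),r.fun.round(2))
```

```text
exp [[399.2, 168.0], [392.4, 175.7], [380.9, 178.2], [389.9, 186.3]]
obs [[398.9, 168.3], [391.6, 175.6], [380.3, 178.0], [388.7, 185.6]]
[ 0.4637 -0.1266 40.9011] [-0.04 -0.12  0.12 -0.05 -0.16 -0.31  0.09  0.46]
```

Call:
play_rows([
  [[0.01, 0.001, 0, 0, 0, 0, 0.02], [0.018, 0.001, 0, 0, 0, 0, 0.02], [0.024, 0.001, 0, 0, 0, 0, 0.02], [0.03, 0.001, 0, 0, 0, 0, 0.02], [0.036, 0.001, 0, 0, 0, 0, 0.02], [0.036, 0.001, 0, 0, 0, 0, 0.02]],
])

```text
time_s: 5.6
position: [0.4643, -0.124, 0.1006]
tcp_rot: [[-0.002, 0.364, 0.931], [0.001, 0.931, -0.364], [-1.0, 0.0, -0.002]]
force: [-0.7, 0.8, -2.6]
opening: 0.47
```

Call:
play_rows([
  [[0.003, 0, 0, 0, 0, 0, 0.02], [0.006, 0, 0, 0, 0, 0, 0.02], [0.009, 0, 0, 0, 0, 0, 0.02], [0.012, 0, 0, 0, 0, 0, 0.02], [0.012, 0, 0, 0, 0, 0, 0.02]],
])

```text
time_s: 6.1
position: [0.4646, -0.1242, 0.0892]
tcp_rot: [[-0.001, 0.364, 0.931], [0.0, 0.931, -0.364], [-1.0, 0.0, -0.001]]
force: [0.5, 0.0, -3.1]
opening: 0.469
```

Sliding freely with no contact force; the underside is about 7 mm above the seat.

Call:
play_rows([
  [[0.002, 0, 0, 0, 0, 0, 0.02], [0.004, 0, 0, 0, 0, 0, 0.02], [0.006, 0, 0, 0, 0, 0, 0.02], [0.0065, 0, 0, 0, 0, 0, 0.02], [0.0065, 0, 0, 0, 0, 0, 0.02]],
])

```text
time_s: 6.6
position: [0.4647, -0.1243, 0.0829]
tcp_rot: [[-0.0, 0.364, 0.931], [0.0, 0.931, -0.364], [-1.0, 0.0, -0.0]]
force: [0.9, 0.1, -2.5]
opening: 0.47
```

Run:
```python
from h import *
s=read_state(); print(s['time_s'],np.round(s['position'],4),s['opening']*87,np.round(s['force'],1),np.round(s['moment'],2))
c=snap('side','s4'); cv2.imwrite('pics/s4z.png',cv2.resize(c['pixels'][110:240,310:450,::-1],None,fx=4.5,fy=4.5,interpolation=cv2.INTER_CUBIC))
```

```text
6.6 [ 0.4647 -0.1243  0.0829] 40.92450632740322 [ 0.9  0.1 -2.5] [-0.06 -0.04 -0.02]
```

View pics/s4z.png

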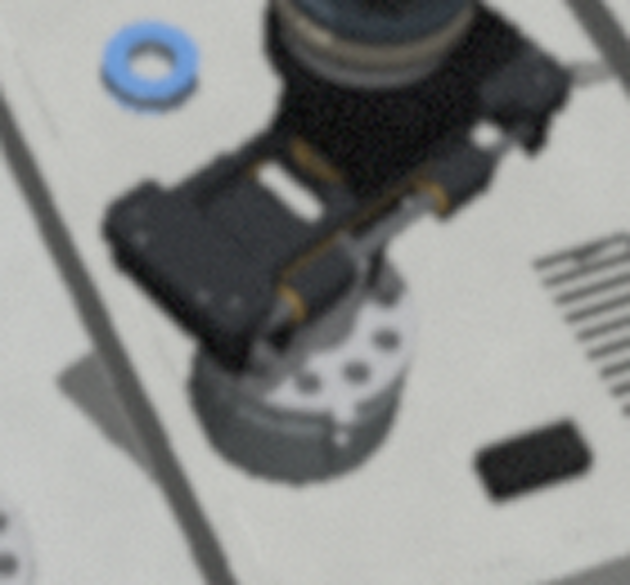

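The disc is nearly down and the lug lines up with the pointer (side about (386,203)). Lower the last 2 mm, open, and withdraw straight up.

Call:
play_rows([
  [[0.001, 0, 0, 0, 0, 0, 0.02], [0.002, 0, 0, 0, 0, 0, 0.02], [0.002, 0, 0, 0, 0, 0, 0.02]],
])

```text
time_s: 6.95
position: [0.4649, -0.1244, 0.0816]
tcp_rot: [[0.0, 0.364, 0.931], [-0.0, 0.931, -0.364], [-1.0, -0.0, 0.001]]
force: [-1.0, 0.7, 4.3]
opening: 0.468
```

Call:
play_rows([
  [[0, 0, 0, 0, 0, 0, 0.05], [0, 0, 0, 0, 0, 0, 0.06], [0, 0, 0, 0, 0, 0, 0.087], [0, 0, 0, 0, 0, 0, 0.087], [0, 0, 0, 0, 0, 0, 0.087], [0, 0, 0, 0, 0, 0, 0.087], [-0.02, 0, 0, 0, 0, 0, 0.087], [-0.05, 0, 0, 0, 0, 0, 0.087], [-0.09, 0, 0, 0, 0, 0, 0.087], [-0.13, 0, 0, 0, 0, 0, 0.087], [-0.15, 0, 0, 0, 0, 0, 0.087], [-0.15, 0, 0, 0, 0, 0, 0.087]],
])

```text
time_s: 8.15
position: [0.4667, -0.1253, 0.2341]
tcp_rot: [[0.007, 0.364, 0.931], [-0.004, 0.932, -0.364], [-1.0, -0.001, 0.008]]
force: [0.2, 0.3, 0.1]
opening: 0.999
```

Call:
play_rows([
  [[0, -0.03, -0.03, 0, 0, 0, 0.087], [0, -0.06, -0.06, 0, 0, 0, 0.087], [0, -0.09, -0.06, 0, 0, 0, 0.087], [0, -0.12, -0.06, 0, 0, 0, 0.087], [0, -0.15, -0.06, 0, 0, 0, 0.087], [0, -0.18, -0.06, 0, 0, 0, 0.087], [0, -0.21, -0.06, 0, 0, 0, 0.087], [0, -0.24, -0.06, 0, 0, 0, 0.087], [0, -0.24, -0.06, 0, 0, 0, 0.087], [0, -0.24, -0.06, 0, 0, 0, 0.087]],
])

```text
time_s: 9.15
position: [0.3208, -0.3254, 0.2296]
tcp_rot: [[-0.002, 0.366, 0.931], [0.003, 0.931, -0.366], [-1.0, 0.003, -0.003]]
force: [0.2, 0.3, -0.8]
opening: 1.001
```

Run:
```python
from h import *
s=read_state(); print(s['time_s'],np.round(s['position'],4),s['opening']*87,np.round(s['force'],1))
c=snap('side','s5'); t=snap('top','t5')
a=cv2.resize(c['pixels'][150:225,335:415,::-1],(560,525),interpolation=cv2.INTER_CUBIC); cv2.imwrite('pics/s5z.png',a)
cv2.imwrite('pics/t5z.png',cv2.resize(t['pixels'][140:270,235:415,::-1],None,fx=4.4,fy=4.4,interpolation=cv2.INTER_CUBIC))
```

```text
9.15 [ 0.3208 -0.3254  0.2296] 87.11816989999545 [ 0.2  0.3 -0.8]
```

View pics/s5z.png

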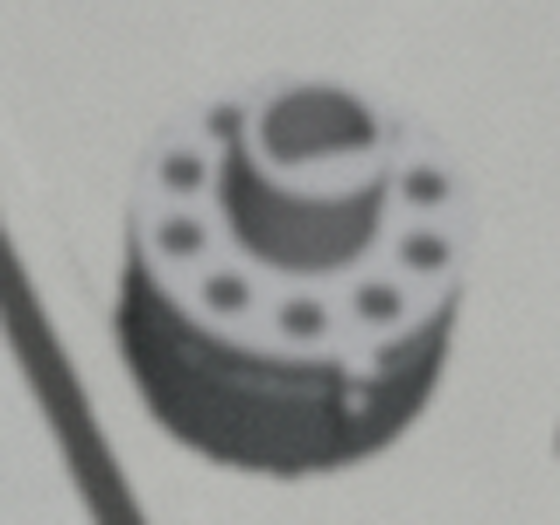

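View pics/t5z.png

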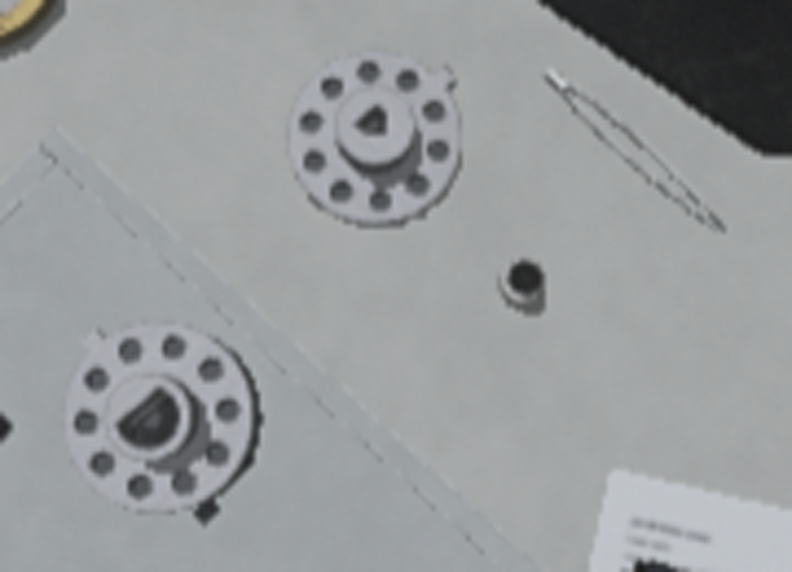

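It looks seated, with the lug over the pointer. Contact came at TCP z 0.0816, and the grip height was 0.0177, so the underside is at 0.064. A quick fit will check level and height.

Run:
```python
from h import *
import pickle
from scipy.optimize import least_squares
ct,cs=pickle.load(open('cams.pkl','rb'))
S=lambda p:(335+p[0]/7-.43,150+p[1]/7-.43); T=lambda p:(235+p[0]/4.4-.4,140+p[1]/4.4-.4)
sw=[(425,186),(425,250),(378,301),(302,319),(227,293),(180,236),(183,172)]
tw=[(130,350),(174,347),(211,369),(228,409),(217,454),(184,482),(140,487),(102,462),(86,422),(96,379)]
def W(q,k):
    x,y,th,z,a,b=q; A=np.radians(th+18+36*k); dx,dy=.0357*np.cos(A),.0357*np.sin(A)
    return np.c_[x+dx,y+dy,z+.01+a*dx+b*dy]
def near(P,O):
    O=np.array(O); i=[np.argmin(np.linalg.norm(P-o,axis=1)) for o in O]; return (P[i]-O).ravel()
k=np.arange(10)
f=lambda q:np.r_[near(proj(cs,W(q,k)),[S(p) for p in sw]),near(proj(ct,W(q,k)),[T(p) for p in tw])]
r=least_squares(f,[.4645,-.125,43,.064,0,0],x_scale=[.01,.01,5,.01,.1,.1]); print(r.x.round(4),np.abs(r.fun).max())
```

```text
[ 4.65500e-01 -1.24700e-01  4.20577e+01  6.48000e-02  6.00000e-03
  7.30000e-03] 0.2602997378198495
```

The fit gives an underside height of 64.8 mm (nominal 64), tilt under 0.6° and yaw 42°. It's seated, so I'm handing in.

```bash
python3 -c "
from rig import *
print(hand_in())"
```

```text
the job is handed in; nothing more can be done
None
```

The D-bore carousel is on the drive spindle, fully down on the shoulder and released, and the job is handed in. It took about 9 s of the 42 s allowed.

**What I did:** I gripped the carousel by its hub, lifted it, turned it +52° so its flat and lug matched the spindle flat and pointer, and lowered it. I felt the light seat contact (about 4 N), opened the gripper and moved the arm clear.

**Last checks:**
- **Height:** the camera fit puts the underside at 64.8 mm, against 64 mm nominal. The arm's own height at contact gives 63.9 mm. The 0.9 mm difference is within the camera calibration error.
- **Level and position:** tilt is about 0.5°, and the carousel is centred on the spindle to within about 2 mm.
- **Yaw:** 42°, against about 43° for the drive, with the lug over the pointer bar.
- **Square-bore carousel:** unmoved in the pictures.

The drive detector missed the drive in one side picture, and one side call returned no result for a carousel. I took the final positions from my own measurements in both pictures, which agreed to within about 2 mm.

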